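# Load the dye vials from the guarded carousel and wind the rack under the lamp

### The arm

A 6-joint arm with a two-finger parallel gripper is mounted at the origin on the work surface. World frame = base frame: x ahead of the robot, y to its left, z up, the work surface at z = 0. Lengths are in m, angles in rad, forces in N, time in s.
With the tool pointing down it reaches from about 0.25 to 0.8 m from the base axis. Payload 3.9 kg.
Tool frame: the origin (TCP) lies midway between the tips of the shut fingers; the grasp point (between the pads) lies behind it (arm.tcp_to_grasp is the z of the grasp point in the tool frame, in m); z points along the fingers, y is the direction in which the jaws open and shut (so a half turn about z gives the same grasp; the last joint's range is limited). The gripper opens to 85 mm and grips with 20 to 120 N. Pads are 22 mm wide; open, the fingers measure 114 mm over their backs; the gripper's body (76 mm by 85 mm) begins 54 mm behind the grasp point. The pads swing forward as they close: fully open they stand 13 mm farther back than shut.
Start: joints at [1.24, 0.26, -0.138, 1.173, 0, 1.571], TCP at [0.171, 0.497, 0.231] pointing down, gripper open.
Joint ranges: [-2.78, 2.78], [-0.83, 1.72], [-1.28, 1.37], [-1.9, 2.12], [-1.57, 1.48], [-3.14, 3.14]. Speed limits (rad/s): [2.57, 2.57, 3.14, 3.14, 3.14, 3.14].

### API

Orientations are given as [roll, pitch, yaw] about the fixed x, y, z axes, in that order (R = Rz(yaw) Ry(pitch) Rx(roll)).
In Python, from bench import get_obs, optics, sign_off, arm gives the robot as it stands.
- The arm moves only by the shell command python3 -m crank 'ROWS' [FORCE]. ROWS is JSON, one flat list of numbers, 7 for each row, row after row: the closure, from 0 (fully open) to 1 (shut), then the shift along the tool's x, y, z in cm, then the turn, a rotation vector about the tool's x, y, z in degrees. In form: [hand, tx, ty, tz, rx, ry, rz, hand, tx, ty, tz, rx, ry, rz, ...]. A call has 1 to 20 rows; each row is the pose to reach, as a shift and turn from the pose commanded when the call began, along the tool's axes at that moment; what a row does not reach only later rows make up. A row lasts 1/8 s, in which the tool goes at most 62.5 mm and 10.7 degrees, less where a joint would pass 70% of its speed; a pose out of reach is approached as far as the arm can. A call with a gripper value outside its range is refused whole. The fingers move at their own pace and stop on an object; FORCE is the grip in N (left out, the last holds). Time passes only in rows, so rows that repeat a pose let the fingers close. It gives the time, the measured TCP pose, the force and the opening at its end, in the units of the state.
- get_obs(): the state, without advancing time (a new reading comes with each control period).
- optics.camera(name): name is "side" or "top" or "wrist"; returns the picture (384x512x3 uint8, red, green, blue); there is no depth.
- optics.calibration(name): a dict with "fx", "fy", "cx", "cy" (pixels), "dist_coeffs" ([k1, k2, p1, p2, k3] as OpenCV has them; the pictures are not rectified), "rvec" (rotation vector, rad) and "tvec" (3), from world to camera coordinates, as OpenCV has them. Camera axes: x right, y down, z forward; pixel columns grow to the right and rows downward; lengths in m; the calibration is good to about 2 mm. A picture is of the moment at which its call begins: read the wrist's pose just before it. calibration takes no time and is no camera call; for the wrist camera it gives the pose at the moment of the call.
- sign_off(): hands the job in, once; it reports no verdict.
The state is a dict: "time": time; "joint_positions": joint angles; "qvel": joint speeds; "joint_efforts": joint torques, N m; "position": TCP position; "ee_rot": TCP orientation; "force": force on the tool from outside, world axes, zero at the start; "torque": the same for the moment, N m; "gripper_width": finger opening in m.
Only numpy, scipy, OpenCV 4.12 (cv2) and the standard library are available. Lean on these libraries where they do the work, as an engineer would, in place of code of your own. Each camera call takes 0.05 s, during which the arm holds its last target. There are 200 camera calls.

### The job

Move every tall vial from the carousel into the green rack: turn the carousel by its top knob to bring each vial to the open front of the amber guard, lift it out and stand it upright, right down, in a free bore of the rack. Put the squat pot that was left on the bench into an empty bin of the carousel, upright on the bin floor, and leave the other pot in the carousel. Once all the vials are loaded, wind the rack fully home under the lamp with the feed knob, which travels along with it; do not knock over the flask.

Things in the scene. Friction and masses are not known exactly. Their poses are not given: they have to be found in the camera images.
- guard: Fixed light guard over the carousel: amber see-through roof 340 mm square, 122 to 126 mm above the bench, on 12 mm posts at its four corners. Origin on the bench on the carousel's axis, z up; yaw 0 to 0.7 rad. The roof is open only at the front, its own -x side: |y| below 75 mm, x from -170 to +40 mm. Vials come out only there, best straight along -x from the origin.
- carousel: White tray 312 mm across, turns endlessly either way on the guard's axis (friction 0.06 N m plus 0.15 N m s/rad, stays where left). Origin on the axis at bench level, z up, turning with the tray. Five open bins, at 0, 72, 144, 216, 288 degrees from its x: floor 30 mm above the bench, 5 mm walls and rim up to 58 mm, from the hub (radius 60, top 60 mm up) to the rim (inner radius 145 mm). Any start angle.
- carousel_grip (a point): Grip point of the carousel's black bar knob, on the axis 165 mm above the bench, over the roof. The bar lies along this point's x: 56 mm long, 14 mm thick (y), from 140 to 184 mm above the bench; under it a disc of radius 22 mm (134 to 140 mm). It turns with the tray, 1 to 1.
- vial1: Tall capped vial, a cylinder 40 mm in diameter and 80 mm tall, clear with green dye, a heavy foot and a white cap (top 20 mm), about 100 g. Origin: centre of its underside, z along it to the cap. It starts standing loose in one of the bins, some 100 mm from the axis; a jerky turn can topple it. Two or three vials are there; an absent one gives None.
- vial2: Tall capped vial, a cylinder 40 mm in diameter and 80 mm tall, clear with green dye, a heavy foot and a white cap (top 20 mm), about 100 g. Origin: centre of its underside, z along it to the cap. It starts standing loose in one of the bins, some 100 mm from the axis; a jerky turn can topple it. Two or three vials are there; an absent one gives None.
- vial3: Tall capped vial, a cylinder 40 mm in diameter and 80 mm tall, clear with green dye, a heavy foot and a white cap (top 20 mm), about 100 g. Origin: centre of its underside, z along it to the cap. It starts standing loose in one of the bins, some 100 mm from the axis; a jerky turn can topple it. Two or three vials are there; an absent one gives None.
- pot1: Squat pot, white body 52 mm in diameter with a blue lid, 40 mm tall to the lid, from which rises a straight round blue knob 22 mm in diameter and 36 mm tall (40 to 76 mm above its foot); about 80 g. Origin: centre of its underside, z up. It stands in one of the bins and stays there.
- pot2: Squat pot, white body 52 mm in diameter with a blue lid, 40 mm tall to the lid, from which rises a straight round blue knob 22 mm in diameter and 36 mm tall (40 to 76 mm above its foot); about 80 g. Origin: centre of its underside, z up. It stands on the open bench at the start, behind and between the two devices; it belongs in an empty bin.
- stage: Fixed black base of the lamp stage, 250 mm (x) by 280 mm (y), 12 mm high. Origin at bench level, z up, yaw -0.2 to 0.2 rad; the rack slides along its +x. The lamp is a grey bar 60 mm (x) by 250 mm (y), from 131 to 159 mm above the bench, centred at x = +50 mm, y = 0, on two posts at x = +118 mm.
- rack (a joint): Slide of the green rack along the stage's +x (away from the robot), in m: 0 = out, for loading (its start), 0.100 = fully home against the stop, the bores under the lamp. It is geared to the feed knob, 25 mm of travel per radian of turn; friction holds it against pushes below about 8 N.
- bore1 (a point): Centre of the flat floor of bore 1 in the rack, 30 mm above the bench; axes as the stage's. The bore is 46 mm in diameter and 22 mm deep, its mouth 52 mm above the bench with a 3 mm chamfer. The three bores stand in a row along the stage's y at -75, 0, +75 mm, at the stage's x = -50 mm + the slide's travel.
- bore2 (a point): Centre of the flat floor of bore 2 in the rack, 30 mm above the bench; axes as the stage's. The bore is 46 mm in diameter and 22 mm deep, its mouth 52 mm above the bench with a 3 mm chamfer. The three bores stand in a row along the stage's y at -75, 0, +75 mm, at the stage's x = -50 mm + the slide's travel.
- bore3 (a point): Centre of the flat floor of bore 3 in the rack, 30 mm above the bench; axes as the stage's. The bore is 46 mm in diameter and 22 mm deep, its mouth 52 mm above the bench with a 3 mm chamfer. The three bores stand in a row along the stage's y at -75, 0, +75 mm, at the stage's x = -50 mm + the slide's travel.
- feed_knob (a joint): Turn of the feed knob in rad, 0 at the start, growing clockwise seen from above, up to 4.0 at the end of the slide. Friction about 0.2 N m; it stays where it is left.
- feed_grip (a point): Grip point of the feed knob, on its axis 157 mm above the bench: a black bar 56 mm long (this point's x), 14 mm thick (y), from 132 to 176 mm above the bench; under it a disc of radius 22 mm (126 to 132 mm). It stands on a column of the rack at the stage's y = +200 mm, in line with the bores, so it travels along the stage's +x with the rack as it turns.
- flask: Bystander: conical flask, 76 mm across the foot, 110 mm tall, standing at the far side of the bench. Origin: centre of its underside.
Mind the look-alikes: they are no part of the job. What is shaped like the pot2 but brown or pink is not meant.

How it is judged:
On the way, in this order (a step that is already met when the one before it is completed fails the run):
1. every vial there is stands right down in a bore of the rack, the rack still out (slide below 40 mm) (((horizontal distance between vial1 and bore1 below 0.007 m and z of vial1 in the frame of bore1 below 0.004 m) or (horizontal distance between vial1 and bore2 below 0.007 m and z of vial1 in the frame of bore2 below 0.004 m) or (horizontal distance between vial1 and bore3 below 0.007 m and z of vial1 in the frame of bore3 below 0.004 m)) and angle between each of vial1, vial2, vial3's own z axis and vertical below 0.12 rad and ((horizontal distance between vial2 and bore1 below 0.007 m and z of vial2 in the frame of bore1 below 0.004 m) or (horizontal distance between vial2 and bore2 below 0.007 m and z of vial2 in the frame of bore2 below 0.004 m) or (horizontal distance between vial2 and bore3 below 0.007 m and z of vial2 in the frame of bore3 below 0.004 m)) and ((horizontal distance between vial3 and bore1 below 0.007 m and z of vial3 in the frame of bore1 below 0.004 m) or (horizontal distance between vial3 and bore2 below 0.007 m and z of vial3 in the frame of bore2 below 0.004 m) or (horizontal distance between vial3 and bore3 below 0.007 m and z of vial3 in the frame of bore3 below 0.004 m)) and value of joint rack below 0.04 m), for 0.2 s.
2. the rack is wound home under the lamp (slide above 94 mm) (value of joint rack above 0.094 m), for 0.2 s.
At the end, for the whole second after the job is handed in: Every vial there is stands in a bore (7 mm of its axis, foot within 4 mm of the floor, within 0.12 rad of upright); the rack is home (slide above 94 of 100 mm); both pots stand in the carousel (within 135 mm of its axis, foot below 45 mm, 0.3 rad of upright); vials and pots at rest (((horizontal distance between vial1 and bore1 below 0.007 m and z of vial1 in the frame of bore1 below 0.004 m) or (horizontal distance between vial1 and bore2 below 0.007 m and z of vial1 in the frame of bore2 below 0.004 m) or (horizontal distance between vial1 and bore3 below 0.007 m and z of vial1 in the frame of bore3 below 0.004 m)) and angle between each of vial1, vial2, vial3's own z axis and vertical below 0.12 rad and ((horizontal distance between vial2 and bore1 below 0.007 m and z of vial2 in the frame of bore1 below 0.004 m) or (horizontal distance between vial2 and bore2 below 0.007 m and z of vial2 in the frame of bore2 below 0.004 m) or (horizontal distance between vial2 and bore3 below 0.007 m and z of vial2 in the frame of bore3 below 0.004 m)) and ((horizontal distance between vial3 and bore1 below 0.007 m and z of vial3 in the frame of bore1 below 0.004 m) or (horizontal distance between vial3 and bore2 below 0.007 m and z of vial3 in the frame of bore2 below 0.004 m) or (horizontal distance between vial3 and bore3 below 0.007 m and z of vial3 in the frame of bore3 below 0.004 m)) and value of joint rack above 0.094 m and linear speed of each of vial1, vial2, vial3, pot1, pot2 below 0.02 m/s and horizontal distance between each of pot1, pot2 and carousel below 0.135 m and angle between each of pot1, pot2's own z axis and vertical below 0.3 rad and height (world z) of each of pot1, pot2 below 0.045 m); the robot touches nothing.
It fails at once if the flask is knocked over (angle between flask's own z axis and vertical above 0.6 rad).
Of vial1, vial2, vial3 only 2 to 3 are there at a start; the rules pass over those that are not, and their reading is None.
At some moment in a run one of pot2 may be knocked a few centimetres aside while the robot is not near it.
Once in a run the grip may slacken for a moment while it holds something.
It also fails if it takes over 210 s, if anything falls off the work surface, if the arm or the gripper's body presses on something with over 40 N, if the wrist force passes 120 N, or if a joint passes its speed limit or range.

## Working session

There is one attempt and no reset: what is moved stays moved. The work goes in short steps, Python scripts to look and compute and a shell command to move; the robot and the scene stay as the last step left them, time stands still between calls to the robot, and variables do not carry over. Pictures are saved under pics/ and viewed, about 12 in all and at most 16, crops included, and the job is handed in when it is done.

```bash
ls; mkdir -p pics; python3 - <<'E'
from bench import get_obs, optics, arm
import cv2
print(get_obs()); print([a for a in dir(arm) if a[0]!='_'], arm.tcp_to_grasp)
for n in ("top","side"):
    c=optics.calibration(n); print(n,c)
    im=optics.camera(n); cv2.imwrite(f"pics/{n}0.png",im[:,:,::-1]); 
E
```

```text
pics
{'time': 0.0, 'joint_positions': array([ 1.24002674e+00,  2.60648891e-01, -1.39394295e-01,  1.17268402e+00,
       -1.12603661e-05,  1.57081564e+00]), 'qvel': array([-4.56815504e-05, -1.61725249e-03,  3.72587772e-05,  2.88070814e-04,
       -8.62149272e-04,  9.05081731e-04]), 'joint_efforts': array([ 1.08226168e-04, -4.05676317e+01,  2.53924102e+01,  1.86932471e-02,
       -1.22043593e-04, -1.20298694e-05]), 'position': array([0.170285  , 0.49589004, 0.23047377]), 'ee_rot': array([-3.13966177e+00,  1.12976274e-05,  2.81080378e+00]), 'force': array([ 0.41459672, -0.98335508,  0.10530185]), 'torque': array([-0.00889941, -0.00657728,  0.00319621]), 'gripper_width': 0.08515841289029705}
['MotionError', 'tcp_to_grasp'] -0.0187
top {'fx': 450.7594422169319, 'fy': 450.7594422169319, 'cx': 258.2626723696621, 'cy': 195.61171402985892, 'dist_coeffs': array([-0.02408316,  0.        ,  0.        ,  0.        ,  0.        ]), 'rvec': array([ 2.20163405, -2.15580037,  0.1310836 ]), 'tvec': array([-0.00334642,  0.58231361,  1.2289136 ])}
side {'fx': 472.3604358596107, 'fy': 472.3604358596107, 'cx': 258.81788269855633, 'cy': 195.08779960335508, 'dist_coeffs': array([0.04619103, 0.        , 0.        , 0.        , 0.        ]), 'rvec': array([ 2.27813548, -0.30588131,  0.1200836 ]), 'tvec': array([-0.56753698,  0.23188166,  1.23295729])}
```

```bash
python3 - <<'E'
import cv2
for n in ("top","side"):
    im=cv2.imread(f"pics/{n}0.png"); cv2.imwrite(f"pics/{n}0b.png",cv2.resize(im,(800,600),interpolation=cv2.INTER_CUBIC))
E
```

```text
(no output)
```

View pics/top0b.png

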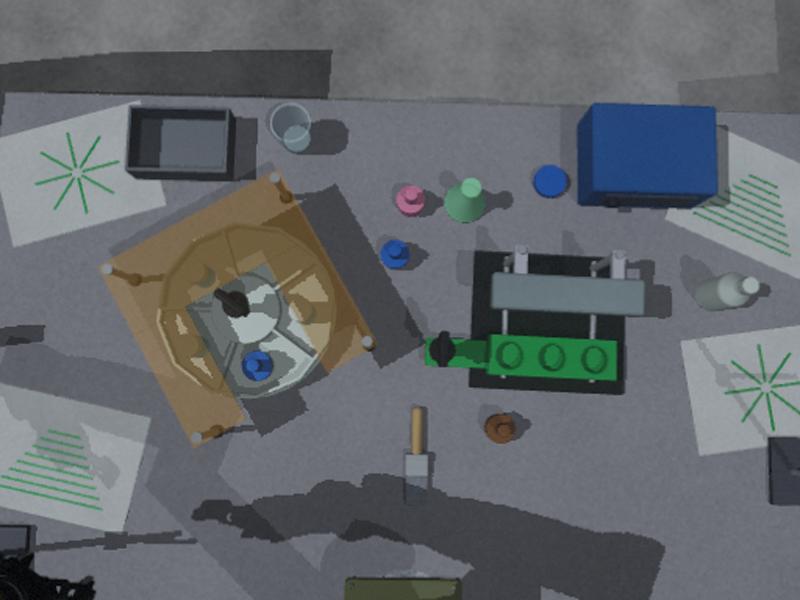

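View pics/side0b.png

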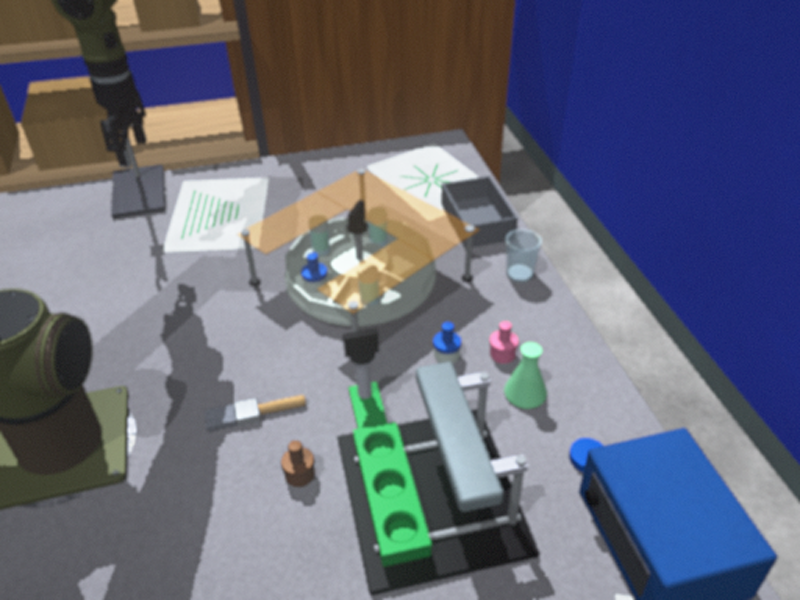

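Top view (800 px scale): the guard roof corners are near (277,178), (107,268), (195,438) and (368,343). The carousel knob is at (235,303), pot1 at (257,365) in the open sector, pot2 at (395,252), the bores at (510/553/595,356) and the feed knob at (442,348). The flask is at (467,198). The side view shows the same layout. I'll crop in closer.

```bash
cat > h.py <<'E'
import numpy as np, cv2
from scipy.spatial.transform import Rotation as Ro
from bench import get_obs, optics, arm
def cam(n):
    c=optics.calibration(n); K=np.array([[c['fx'],0,c['cx']],[0,c['fy'],c['cy']],[0,0,1.]])
    return K,np.array(c['dist_coeffs']),np.array(c['rvec']),np.array(c['tvec'])
def w(n,px,z,c=None):
    "pixels -> world points at height z"
    K,d,r,t=c or cam(n); R=cv2.Rodrigues(r)[0]
    u=cv2.undistortPoints(np.array(px,float).reshape(-1,1,2),K,d)[:,0]
    D=np.c_[u,np.ones(len(u))]@R; C=-R.T@t
    return C+D*((z-C[2])/D[:,2])[:,None]
def p(n,X,c=None):
    K,d,r,t=c or cam(n); return cv2.projectPoints(np.array(X,float).reshape(-1,3),r,t,K,d)[0][:,0]
def snap(n,f,x0=0,y0=0,x1=512,y1=384,W=800,H=600):
    im=optics.camera(n)[y0:y1,x0:x1,::-1]; s=min(W/(x1-x0),H/(y1-y0))
    cv2.imwrite(f"pics/{f}.png",cv2.resize(im,None,fx=s,fy=s,interpolation=cv2.INTER_CUBIC)); return s
def pose():
    o=get_obs(); R=Ro.from_euler('xyz',o['ee_rot']); return np.array(o['position']),R,o
def move(target,yaw=None):
    "cm shift in tool axes and yaw turn (deg about tool z) to bring the TCP to target, tool y along yaw (mod pi)"
    P,R,o=pose(); s=R.inv().apply(np.array(target)-P)*100
    y=R.apply([0,1,0]); a=np.arctan2(y[1],y[0]); out=np.round(s,2).tolist()
    rz=None
    if yaw is not None:
        rz=-np.degrees((yaw-a+np.pi/2)%np.pi-np.pi/2)
    dv=R.apply([0,0,1])
    print('shift cm',out,'rz deg',rz,'j6',o['joint_positions'][5].round(2),'tooly',np.degrees(a).round(1),'z',dv.round(3))
E
python3 - <<'E'
from h import *
im=cv2.imread("pics/top0.png")
a=im[105:295,60:245]; cv2.imwrite("pics/car.png",cv2.resize(a,None,fx=3.15,fy=3.15,interpolation=cv2.INTER_CUBIC))
a=im[150:260,260:410]; cv2.imwrite("pics/st.png",cv2.resize(a,None,fx=5.3,fy=5.3,interpolation=cv2.INTER_CUBIC))
E
```

```text
(no output)
```

View pics/car.png

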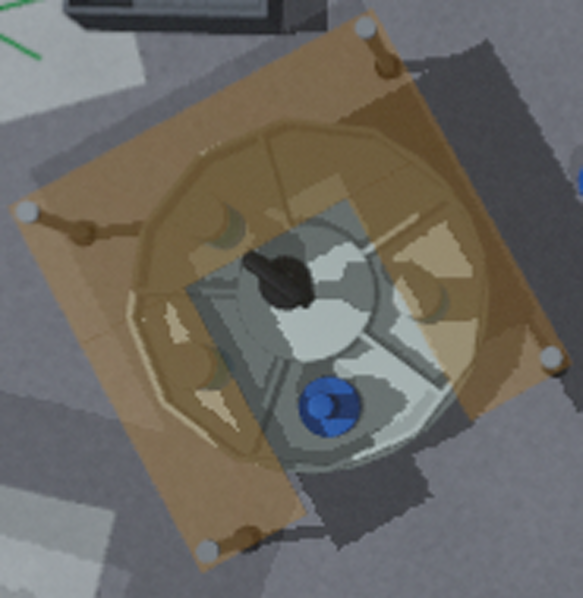

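View pics/st.png

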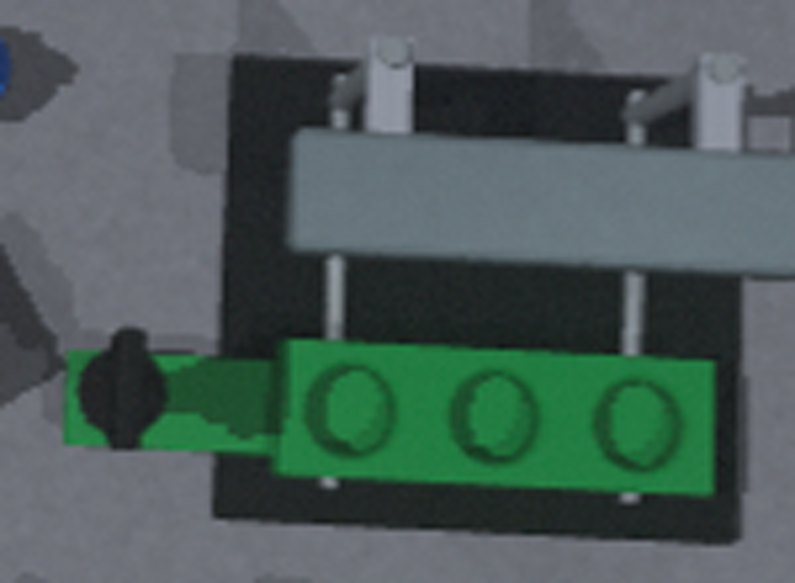

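The crops show three vials, with caps near car.png (218,225), (210,360) and (430,300). The bin at (345,180) is empty and pot1 is in the front bin. The bores are at st.png (350,410), (494,416) and (638,425).

```bash
python3 - <<'E'
from h import *
np.set_printoptions(precision=4,suppress=True)
car=lambda q:np.array(q)/3.15+[60,105]
st=lambda q:np.array(q)/5.3+[260,150]
c=w('top',car([(370,10),(10,206),(205,570),(568,365)]),.126)[:,:2]
print('roof',c,'ctr',c.mean(0),'sides',np.linalg.norm(c-np.roll(c,1,0),axis=1))
d=c[0]-c[3]; e=c[1]-c[2]; print('yaw',np.degrees(np.arctan2(*(d+e)[::-1])))
posts=w('top',car([(366,27),(27,212),(207,550),(551,358)]),.126)[:,:2]; print('posts',posts.mean(0))
C=posts.mean(0)
for a,b in [((268,140),(290,220)),((445,205),(370,250)),((440,385),(368,335)),((255,455),(280,360)),((140,293),(235,295))]:
    q=w('top',car([a,b]),.058)[:,:2]; v=q[0]-C; print('div',np.degrees(np.arctan2(v[1],v[0])))
for n,q,z in [('v',(212,225),.11),('v',(205,360),.11),('v',(435,297),.11),('pot1knob',(320,405),.106)]:
    v=w('top',car([q]),z)[0,:2]-C; print(n,np.hypot(*v),np.degrees(np.arctan2(v[1],v[0])))
k=w('top',car([(248,258),(305,295)]),.184)[:,:2]; print('knob',k,k.mean(0))
B=w('top',st([(350,410),(494,416),(638,425)]),.052)[:,:2]; print('bores',B,np.linalg.norm(np.diff(B,axis=0),axis=1))
S=w('top',st([(233,57),(213,518),(740,543)]),.012)[:,:2];print('stage',S,np.degrees(np.arctan2(*(S[0]-S[1])[::-1])),np.degrees(np.arctan2(*(S[1]-S[2])[::-1])))
F=w('top',st([(128,335),(122,440)]),.176)[:,:2];print('feed',F)
im=cv2.imread('pics/top0.png')
print('pot2',w('top',[(395/1.5625,246/1.5625)],.076))
E
```

```text
roof [[0.7982 0.2271]
 [0.6267 0.5152]
 [0.3365 0.3414]
 [0.5065 0.0553]] ctr [0.567  0.2848] sides [0.3385 0.3352 0.3382 0.3327]
yaw 30.710564333237766
posts [0.5675 0.2852]
div 15.881542734970125
div -56.37754591273578
div -123.02987281831265
div 165.4382643655763
div 91.57098981390996
v 0.08437326058315517 54.137265735358426
v 0.09285774131442846 132.34265430303884
v 0.11849599338137806 -93.11900742704476
pot1knob 0.10082477668218395 -164.8205825909984
knob [[0.5815 0.3041]
 [0.5537 0.2588]] [0.5676 0.2814]
bores [[ 0.4969 -0.1776]
 [ 0.4953 -0.2522]
 [ 0.4921 -0.3272]] [0.0747 0.075 ]
stage [[ 0.6871 -0.1201]
 [ 0.4397 -0.1119]
 [ 0.4317 -0.3933]] -1.8906144179995565 88.37134983952137
feed [[ 0.5253 -0.0529]
 [ 0.4767 -0.0508]]
pot2 [[0.6812 0.0266 0.076 ]]
```

```bash
python3 - <<'E'
from h import *
move([.567,.284,.23],np.radians(146.5))
E
```

```text
shift cm [-44.4, -7.16, 0.07] rz deg -75.45219581911593 j6 1.57 tooly 71.0 z [-0.001 -0.002 -1.   ]
```

```bash
python3 -m crank '[0,-44.4,-7.16,0,0,0,-75.4,0,-44.4,-7.16,0,0,0,-75.4,0,-44.4,-7.16,0,0,0,-75.4,0,-44.4,-7.16,0,0,0,-75.4,0,-44.4,-7.16,0,0,0,-75.4,0,-44.4,-7.16,0,0,0,-75.4,0,-44.4,-7.16,0,0,0,-75.4,0,-44.4,-7.16,0,0,0,-75.4,0,-44.4,-7.16,0,0,0,-75.4,0,-44.4,-7.16,0,0,0,-75.4,0,-44.4,-7.16,0,0,0,-75.4,0,-44.4,-7.16,0,0,0,-75.4]' 40; python3 - <<'E'
from h import *
move([.567,.284,.147],np.radians(146.5)); snap('wrist','wr1'); c=cam('wrist'); np.set_printoptions(precision=3,suppress=True); print(p('wrist',[[.567,.284,.184],[.567+.028*.55,.284+.028*.835,.184],[.567-.028*.55,.284-.028*.835,.184]],c)*1.5625)
E
```

```text
time: 1.6
position: [0.5662, 0.2854, 0.2316]
ee_rot: [3.142, 0.0, -2.155]
force: [0.1, -0.3, 0.3]
gripper_width: 0.0853
shift cm [0.07, -0.15, 8.46] rz deg 0.03453327215620529 j6 -0.52 tooly 146.5 z [-0.  0. -1.]
[[390.498 349.322]
 [390.705 412.374]
 [390.275 281.032]]
```

View pics/wr1.png

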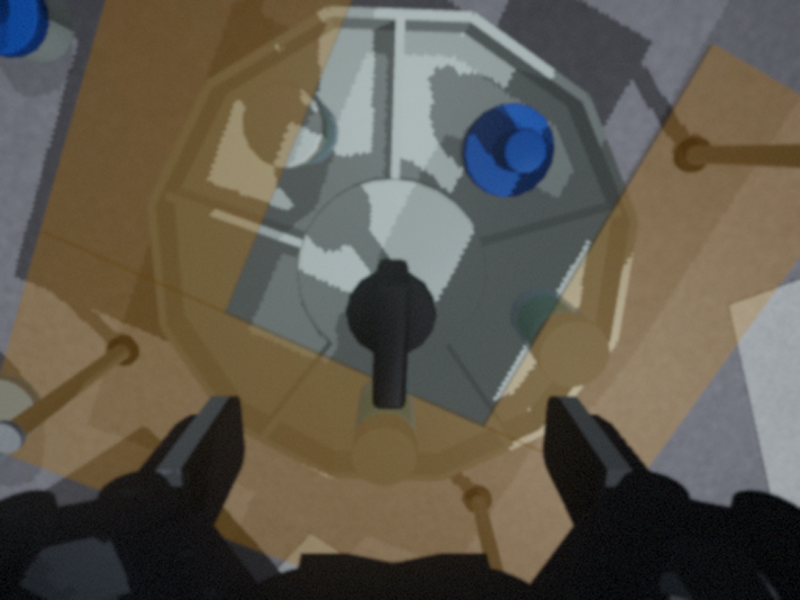

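The wrist view shows the bar upright at x≈390, aligned with the jaws, so it is centred. Pot2 is at top left. Next I descend, grip, and make a gentle turn of 60°.

```bash
python3 -m crank '[0,0.07,-0.1,4.2,0,0,0,0,0.07,-0.1,7,0,0,0,0,0.07,-0.1,8.4,0,0,0,0,0.07,-0.1,8.4,0,0,0,0.7,0.07,-0.1,8.4,0,0,0,0.75,0.07,-0.1,8.4,0,0,0,0.8,0.07,-0.1,8.4,0,0,0,0.85,0.07,-0.1,8.4,0,0,0,0.9,0.07,-0.1,8.4,0,0,0,1,0.07,-0.1,8.4,0,0,0,1,0.07,-0.1,8.4,0,0,0,1,0.07,-0.1,8.4,0,0,0]' 40; python3 -m crank '[1,0,0,0,0,0,0.5,1,0,0,0,0,0,1.5,1,0,0,0,0,0,3,1,0,0,0,0,0,5,1,0,0,0,0,0,8,1,0,0,0,0,0,12,1,0,0,0,0,0,16,1,0,0,0,0,0,20,1,0,0,0,0,0,24,1,0,0,0,0,0,28,1,0,0,0,0,0,32,1,0,0,0,0,0,36,1,0,0,0,0,0,40,1,0,0,0,0,0,44,1,0,0,0,0,0,48,1,0,0,0,0,0,52,1,0,0,0,0,0,55,1,0,0,0,0,0,57.5,1,0,0,0,0,0,59,1,0,0,0,0,0,60]'; python3 -m crank '[1,0,0,0,0,0,0,0.6,0,0,0,0,0,0,0,0,0,0,0,0,0,0,0,0,0,0,0,0,0,0,0,-3,0,0,0,0,0,0,-8.4,0,0,0]'; python3 - <<'E'
from h import *
s=snap('top','t2',60,105,245,295,590,600); print(s)
E
```

```text
time: 3.15
position: [0.5668, 0.2842, 0.1479]
ee_rot: [3.14, 0.001, -2.156]
force: [-5.5, 2.2, 5.0]
gripper_width: 0.0135
time: 5.65
position: [0.5661, 0.2855, 0.1479]
ee_rot: [3.138, -0.002, 3.081]
force: [-6.6, 6.6, 5.0]
gripper_width: 0.0135
time: 6.4
position: [0.5664, 0.2824, 0.2296]
ee_rot: [-3.138, -0.005, 3.079]
force: [1.8, 0.3, 0.3]
gripper_width: 0.0856
3.1578947368421053
```

View pics/t2.png

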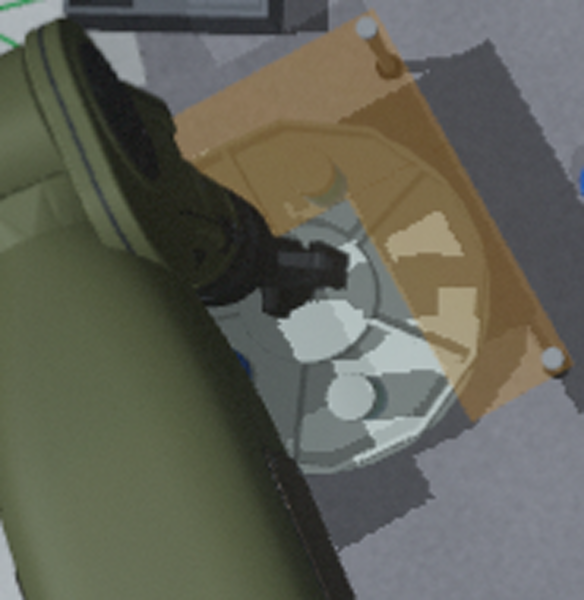

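The vial now stands in the open front sector, cap centre (350,397) in the crop, and the empty bin is to its right.

```bash
python3 - <<'E'
from h import *
v=w('top',[np.array((350,397))/3.158+[60,105]],.11)[0]; print(v, v[:2]-[.567,.285])
a=np.degrees(np.arctan2(v[1]-.285,v[0]-.567)); print(a, np.hypot(v[0]-.567,v[1]-.285))
move([v[0],v[1],.23],np.radians(120.7))
E
```

```text
[0.47796788 0.23445421 0.11      ] [-0.08903212 -0.05054579]
-150.41532269146822 0.10237965907149466
shift cm [8.9, -5.55, 0.84] rz deg -34.281651903978215 j6 0.53 tooly 86.4 z [ 0.009  0.004 -1.   ]
```

```bash
python3 -m crank '[0,8.9,-5.55,0,0,0,-34.3,0,8.9,-5.55,0,0,0,-34.3,0,8.9,-5.55,0,0,0,-34.3,0,8.9,-5.55,0,0,0,-34.3,0,8.9,-5.55,0,0,0,-34.3,0,8.9,-5.55,0,0,0,-34.3]'; python3 - <<'E'
from h import *
move([.478,.2345,.066],np.radians(120.7)); snap('wrist','wr2'); c=cam('wrist'); print(p('wrist',[[.478,.2345,.11]],c)*1.5625)
E
```

```text
time: 7.2
position: [0.476, 0.2338, 0.2311]
ee_rot: [-3.142, 0.0, -2.607]
force: [-0.3, -0.1, -0.8]
gripper_width: 0.0852
shift cm [-0.21, -0.04, 16.51] rz deg -0.041715498601904155 j6 -0.08 tooly 120.7 z [ 0.  0. -1.]
[[394.49559925 303.47012243]]
```

View pics/wr2.png

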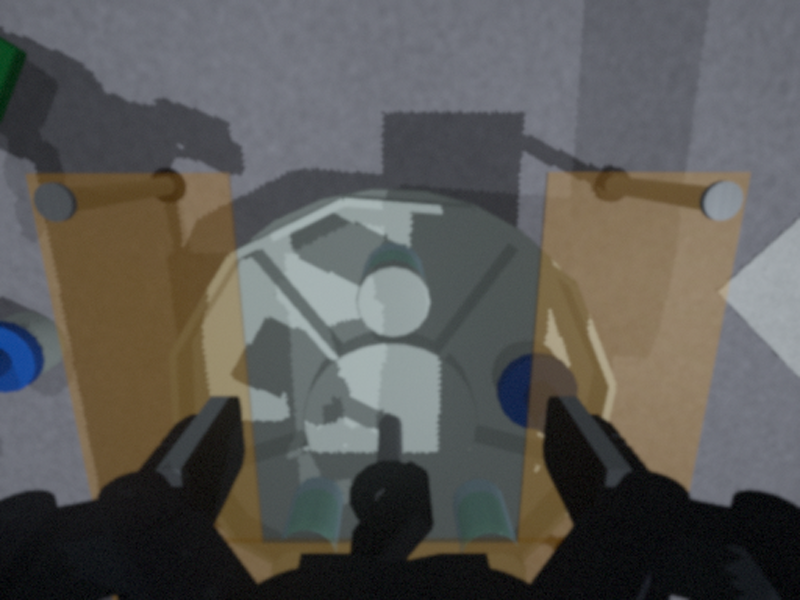

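Cap centre at (394,300), predicted (394.5,303.5), so they agree within 2 mm. I descend straight, grip and lift.

```bash
python3 -m crank '[0,0,0,5,0,0,0,0,0,0,10,0,0,0,0,0,0,14,0,0,0,0,0,0,16.3,0,0,0,0,0,0,16.3,0,0,0,0.3,0,0,16.3,0,0,0,0.4,0,0,16.3,0,0,0,0.5,0,0,16.3,0,0,0,0.6,0,0,16.3,0,0,0,1,0,0,16.3,0,0,0,1,0,0,16.3,0,0,0,1,0,0,16.3,0,0,0,1,0,0,15,0,0,0,1,0,0,12,0,0,0,1,0,0,8,0,0,0,1,0,0,4,0,0,0,1,0,0,0,0,0,0,1,0,0,-1,0,0,0,1,0,0,-1,0,0,0]' 60; python3 - <<'E'
from h import *
move([.4921,-.327,.24],np.radians(-1.9))
E
```

```text
time: 9.62
position: [0.4754, 0.2336, 0.2414]
ee_rot: [-3.142, 0.001, -2.605]
force: [-0.6, -0.2, -1.1]
gripper_width: 0.0391
shift cm [27.23, -49.03, 0.12] rz deg -57.35350890121696 j6 -0.08 tooly 120.7 z [ 0.  0. -1.]
```

```bash
python3 -m crank '[1,6,-11,0,0,0,-10,1,12,-22,0,0,0,-20,1,18,-33,0,0,0,-30,1,24,-43,0,0,0,-40,1,27.2,-49,0,0,0,-50,1,27.2,-49,0,0,0,-57.4,1,27.2,-49,0,0,0,-57.4,1,27.2,-49,0,0,0,-57.4,1,27.2,-49,0,0,0,-57.4,1,27.2,-49,0,0,0,-57.4,1,27.2,-49,0,0,0,-57.4,1,27.2,-49,0,0,0,-57.4,1,27.2,-49,0,0,0,-57.4]'; python3 - <<'E'
from h import *
move([.4923,-.3272,.066],np.radians(-1.9)); P=pose()[0]; print(P); snap('wrist','wr3'); c=cam('wrist')
t=np.linspace(0,2*np.pi,5)[:4]
print('bores',p('wrist',[[.4972,-.1772,.052],[.495,-.2522,.052],[.4925,-.3272,.052]],c)*1.5625)
print('cap if centred',p('wrist',[[P[0]+.02*np.cos(a),P[1]+.02*np.sin(a),P[2]+.044] for a in t],c)*1.5625)
E
```

```text
time: 11.25
position: [0.4918, -0.3252, 0.2406]
ee_rot: [3.14, 0.001, -1.602]
force: [-0.5, -1.1, -0.3]
gripper_width: 0.0388
shift cm [0.22, -0.08, 17.46] rz deg 0.12894968240025484 j6 -2.12 tooly 178.2 z [-0.001  0.001 -1.   ]
[ 0.49178498 -0.32515286  0.24063152]
bores [[390.65858379 465.16465227]
 [390.37618998 372.7405455 ]
 [390.51228076 268.33462722]]
cap if centred [[302.87739006 501.29412222]
 [392.77870759 569.40188481]
 [477.54355535 496.65286617]
 [387.11939937 421.13429865]]
```

View pics/wr3.png

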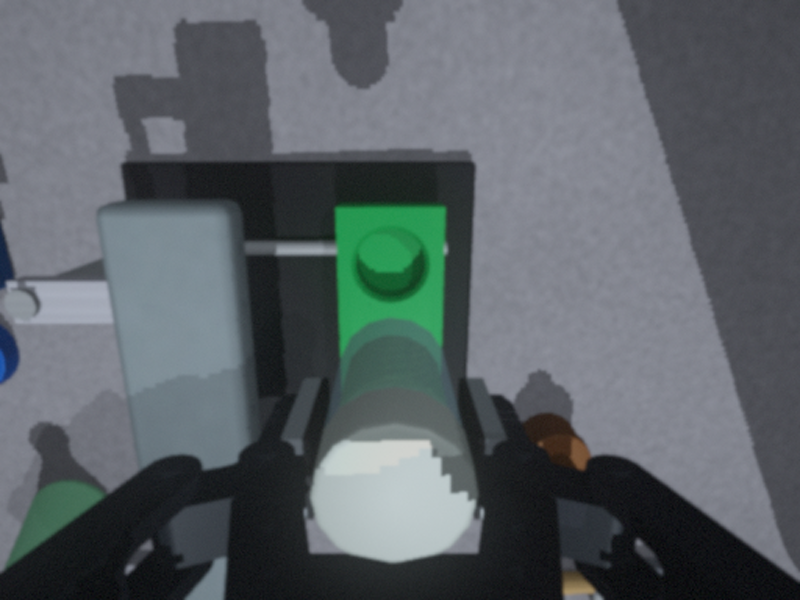

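Bore 3's mouth is at (391,263) in the wrist view, about 3 mm beyond the prediction. The vial cap is centred at (394,492), close to the tool axis. I split the difference and descend to just above the mouth, then lower slowly.

```bash
python3 -m crank '[1,0.3,-0.05,5,0,0,0,1,0.3,-0.05,10,0,0,0,1,0.3,-0.05,13.5,0,0,0,1,0.3,-0.05,14.5,0,0,0,1,0.3,-0.05,15,0,0,0,1,0.3,-0.05,15.5,0,0,0,1,0.3,-0.05,16,0,0,0,1,0.3,-0.05,16.5,0,0,0,1,0.3,-0.05,16.5,0,0,0]'; python3 - <<'E'
from h import *
P,R,o=pose(); print(P,o['force'],o['torque'])
E
```

```text
time: 12.42
position: [0.4923, -0.3295, 0.0761]
ee_rot: [3.141, 0.0, -1.603]
force: [-0.6, 0.1, -1.2]
gripper_width: 0.0391
[ 0.49225637 -0.32951751  0.07605659] [-0.63692085  0.12736622 -1.21883165] [ 0.02981633  0.01044855 -0.02926651]
```

Bottom is 14 mm into the bore with no contact force. I lower the rest of the way and release.

```bash
python3 -m crank '[1,0,0,0.4,0,0,0,1,0,0,0.8,0,0,0,1,0,0,1.0,0,0,0,1,0,0,1.0,0,0,0,0.5,0,0,1.0,0,0,0,0.2,0,0,1.0,0,0,0,0,0,0,1.0,0,0,0,0,0,0,1.0,0,0,0,0,0,0,1.0,0,0,0,0,0,0,-3,0,0,0,0,0,0,-8,0,0,0,0,0,0,-13,0,0,0,0,0,0,-16,0,0,0,0,0,0,-16,0,0,0]'; python3 - <<'E'
from h import *
move([.6812,.0266,.24],np.radians(88));move([.49,.2,.24])
snap('top','t3',170,130,430,320,800,600)
snap('side','s3',180,150,380,384,600,600)
im=np.hstack([cv2.resize(cv2.imread('pics/t3.png'),(500,365)),cv2.resize(cv2.imread('pics/s3.png'),(300,365))]);cv2.imwrite('pics/c3.png',im)
E
```

```text
time: 14.18
position: [0.4941, -0.3307, 0.239]
ee_rot: [-3.137, -0.003, -1.603]
force: [-0.1, 0.2, 0.3]
gripper_width: 0.0851
shift cm [-36.31, -17.55, -0.12] rz deg -89.85176628867673 j6 -2.13 tooly 178.1 z [ 0.005 -0.003 -1.   ]
shift cm [-53.02, 2.12, -0.27] rz deg None j6 -2.13 tooly 178.1 z [ 0.005 -0.003 -1.   ]
```

View pics/c3.png

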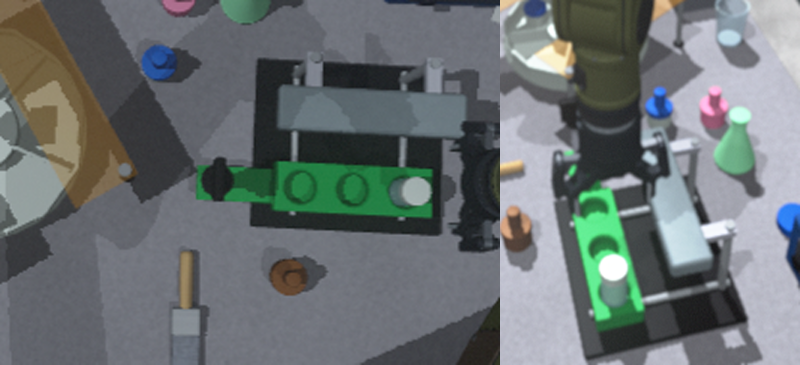

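The vial stands seated in bore 3, and pot2 has not moved. I go above pot2, keeping the j6 turn positive.

```bash
python3 -m crank '[0,-9,-4.4,0,0,0,10,0,-15,-7.2,0,0,0,20,0,-21,-10,0,0,0,30,0,-27,-13,0,0,0,40,0,-33,-16,0,0,0,50,0,-36.3,-17.5,0,0,0,60,0,-36.3,-17.5,0,0,0,70,0,-36.3,-17.5,0,0,0,80,0,-36.3,-17.5,0,0,0,90,0,-36.3,-17.5,0,0,0,90,0,-36.3,-17.5,0,0,0,90]'; python3 - <<'E'
from h import *
move([.6812,.0266,.24],np.radians(88)); snap('wrist','wr4'); c=cam('wrist'); print(p('wrist',[[.6812,.0266,.076],[.6812,.0266,.0]],c)*1.5625)
from numpy import save; save('c4.npy',np.array([*c[2],*c[3]]))
E
```

```text
time: 15.65
position: [0.6786, 0.0274, 0.2349]
ee_rot: [-3.141, -0.002, 3.111]
force: [0.2, -0.8, 0.8]
gripper_width: 0.0855
shift cm [-0.27, -0.07, -0.51] rz deg 0.27448274773151893 j6 0.07 tooly 88.3 z [-0.002 -0.    -1.   ]
[[395.45243468 285.05708618]
 [395.01678534 260.01785345]]
```

View pics/wr4.png

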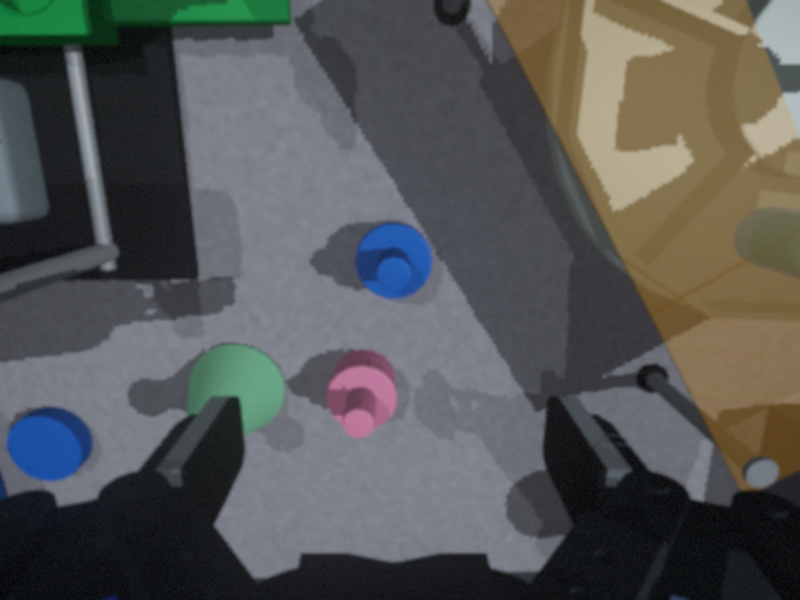

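Pot2's blue knob top is at (393,271), a bit nearer the robot than predicted. The flask is at (237,390), clear of the jaws.

```bash
python3 - <<'E'
from h import *
v=w('wrist',[np.array((393,271))/1.5625],.076)[0]; print(v); print(w('wrist',[np.array((394,261))/1.5625],.04)[0])
move([v[0],v[1],.04])
E
```

```text
[0.67242098 0.02537755 0.076     ]
[0.67370727 0.02599923 0.04      ]
shift cm [0.59, -0.21, 19.53] rz deg None j6 0.07 tooly 88.2 z [-0.002 -0.    -1.   ]
```

```bash
python3 -m crank '[0,0.55,-0.15,5,0,0,0,0,0.55,-0.15,10,0,0,0,0,0.55,-0.15,15,0,0,0,0,0.55,-0.15,18,0,0,0,0.3,0.55,-0.15,19.4,0,0,0,0.5,0.55,-0.15,19.4,0,0,0,0.6,0.55,-0.15,19.4,0,0,0,0.7,0.55,-0.15,19.4,0,0,0,0.8,0.55,-0.15,19.4,0,0,0,1,0.55,-0.15,19.4,0,0,0,1,0.55,-0.15,19.4,0,0,0,1,0.55,-0.15,19.4,0,0,0,1,0.55,-0.15,18,0,0,0,1,0.55,-0.15,14,0,0,0,1,0.55,-0.15,9,0,0,0,1,0.55,-0.15,4,0,0,0,1,0.55,-0.15,-0.5,0,0,0,1,0.55,-0.15,-0.5,0,0,0]'; python3 - <<'E'
from h import *
u=np.array([np.cos(np.radians(210.7)),np.sin(np.radians(210.7))]); q=np.array([.567,.285])+.102*u; print(q)
move([.42,.0,.24],np.radians(120.7)); move([*q,.24],np.radians(120.7))
E
```

```text
time: 17.95
position: [0.6759, 0.0263, 0.2469]
ee_rot: [3.141, 0.009, 3.109]
force: [-0.1, 0.5, -0.8]
gripper_width: 0.0207
[0.47929507 0.23292462]
shift cm [25.49, -3.45, 0.45] rz deg -32.55420313025955 j6 0.07 tooly 88.1 z [ 0.009  0.    -1.   ]
shift cm [20.32, 20.02, 0.52] rz deg -32.55420313025955 j6 0.07 tooly 88.1 z [ 0.009  0.    -1.   ]
```

```bash
python3 -m crank '[1,3,3,0,0,0,-6,1,7,7,0,0,0,-14,1,11,11,0,0,0,-22,1,15,15,0,0,0,-30,1,18,18,0,0,0,-32.5,1,20.2,20,0,0,0,-32.5,1,20.2,20,0,0,0,-32.5,1,20.2,20,0,0,0,-32.5,1,20.2,20,0,0,0,-32.5]'; python3 - <<'E'
from h import *
move([.4793,.2329,.07],np.radians(120.7)); snap('wrist','wr5')
E
```

```text
time: 19.08
position: [0.4787, 0.2319, 0.2409]
ee_rot: [-3.141, -0.001, -2.608]
force: [-0.2, -0.8, -0.8]
gripper_width: 0.0207
shift cm [-0.11, 0.06, 17.09] rz deg -0.13049370900335394 j6 -0.08 tooly 120.6 z [-0. -0. -1.]
```

View pics/wr5.png

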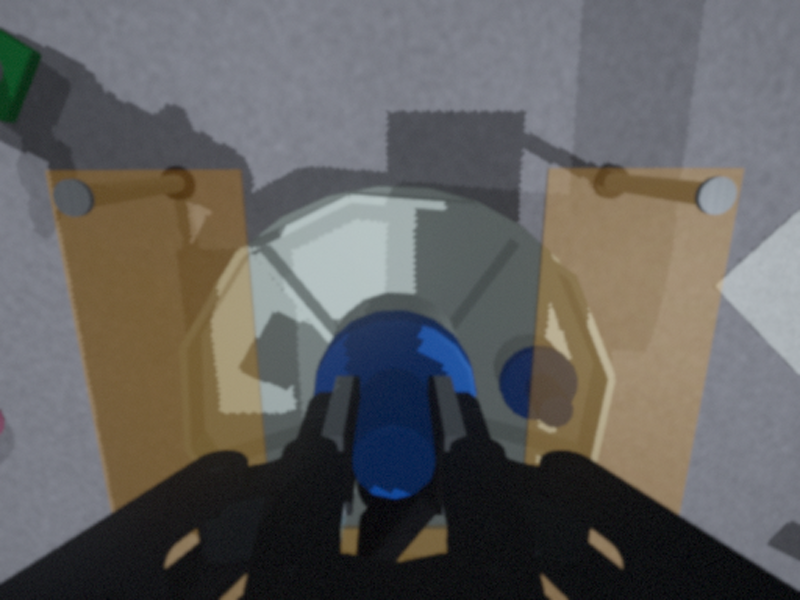

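Pot2 is held upright over the bin that vial came out of, with the dividers on either side. I lower and release it.

```bash
python3 -m crank '[1,0,0,5,0,0,0,1,0,0,10,0,0,0,1,0,0,14,0,0,0,1,0,0,15.5,0,0,0,1,0,0,16.5,0,0,0,1,0,0,16.9,0,0,0,1,0,0,17.1,0,0,0,1,0,0,17.1,0,0,0,0.7,0,0,17.1,0,0,0,0.5,0,0,17.1,0,0,0,0,0,0,17,0,0,0,0,0,0,17,0,0,0,0,0,0,13,0,0,0,0,0,0,8,0,0,0,0,0,0,3,0,0,0,0,0,0,0,0,0,0,0,0,0,0,0,0,0]'; python3 - <<'E'
from h import *
# bar of knob now at 56.5-60=-3.5 -> jaws 86.5
move([.567,.284,.23],np.radians(86.5))
snap('wrist','wr6')
E
```

```text
time: 21.25
position: [0.4799, 0.2335, 0.2439]
ee_rot: [-3.141, 0.006, -2.607]
force: [0.6, -0.1, -0.8]
gripper_width: 0.0851
shift cm [-10.06, -0.09, 1.45] rz deg 34.14549893123553 j6 -0.08 tooly 120.6 z [ 0.005  0.002 -1.   ]
```

```bash
python3 -m crank '[0,-4,0,0,0,0,8.5,0,-8,0,0,0,0,17,0,-10.1,0,0,0,0,25.5,0,-10.1,0,0,0,0,34.1,0,-10.1,0,0,0,0,34.1,0,-10.1,0,0,0,0,34.1,0,-10.1,0,5,0,0,34.1,0,-10.1,0,8,0,0,34.1,0,-10.1,0,9.3,0,0,34.1,0,-10.1,0,9.3,0,0,34.1,0.7,-10.1,0,9.3,0,0,34.1,0.75,-10.1,0,9.3,0,0,34.1,0.8,-10.1,0,9.3,0,0,34.1,0.85,-10.1,0,9.3,0,0,34.1,0.9,-10.1,0,9.3,0,0,34.1,1,-10.1,0,9.3,0,0,34.1,1,-10.1,0,9.3,0,0,34.1,1,-10.1,0,9.3,0,0,34.1]' 40; python3 - <<'E'
from h import *
move([.567,.284,.147])
E
```

```text
time: 23.55
position: [0.5655, 0.2855, 0.149]
ee_rot: [3.139, 0.001, 3.082]
force: [-0.4, 5.7, 3.0]
gripper_width: 0.0138
shift cm [-0.16, -0.14, 0.2] rz deg None j6 0.53 tooly 86.6 z [ 0.001  0.002 -1.   ]
```

Gripped. The next turn is 140° counter-clockwise (rz −140), in two gentle calls.

```bash
python3 -m crank '[1,0,0,0,0,0,-0.5,1,0,0,0,0,0,-1.5,1,0,0,0,0,0,-3,1,0,0,0,0,0,-5,1,0,0,0,0,0,-8,1,0,0,0,0,0,-12,1,0,0,0,0,0,-16,1,0,0,0,0,0,-20,1,0,0,0,0,0,-24,1,0,0,0,0,0,-28,1,0,0,0,0,0,-32,1,0,0,0,0,0,-36,1,0,0,0,0,0,-40,1,0,0,0,0,0,-44,1,0,0,0,0,0,-48,1,0,0,0,0,0,-52,1,0,0,0,0,0,-56,1,0,0,0,0,0,-60,1,0,0,0,0,0,-64,1,0,0,0,0,0,-68]'; python3 -m crank '[1,0,0,0,0,0,-4,1,0,0,0,0,0,-8,1,0,0,0,0,0,-12,1,0,0,0,0,0,-16,1,0,0,0,0,0,-20,1,0,0,0,0,0,-24,1,0,0,0,0,0,-28,1,0,0,0,0,0,-32,1,0,0,0,0,0,-36,1,0,0,0,0,0,-40,1,0,0,0,0,0,-44,1,0,0,0,0,0,-48,1,0,0,0,0,0,-52,1,0,0,0,0,0,-56,1,0,0,0,0,0,-60,1,0,0,0,0,0,-64,1,0,0,0,0,0,-67,1,0,0,0,0,0,-69.5,1,0,0,0,0,0,-71,1,0,0,0,0,0,-72]'; python3 -m crank '[1,0,0,0,0,0,0,0.6,0,0,0,0,0,0,0,0,0,0,0,0,0,0,0,0,0,0,0,0,0,0,0,-3,0,0,0,0,0,0,-8.4,0,0,0,0,0,0,-8.4,0,0,0]';python3 - <<'E'
from h import *
move([.478,.2335,.23],np.radians(120.7))
E
```

```text
time: 26.05
position: [0.5667, 0.2834, 0.149]
ee_rot: [-3.138, 0.0, -2.014]
force: [2.8, 0.0, 1.9]
gripper_width: 0.014
time: 28.55
position: [0.5693, 0.2838, 0.149]
ee_rot: [-3.136, -0.006, -0.759]
force: [8.8, 1.3, -2.1]
gripper_width: 0.0139
time: 29.42
position: [0.5674, 0.2853, 0.2373]
ee_rot: [-3.133, -0.003, -0.758]
force: [0.0, 0.4, -0.2]
gripper_width: 0.0852
shift cm [-2.93, 9.92, 0.64] rz deg -74.1433299056984 j6 -1.92 tooly -133.4 z [ 0.008  0.004 -1.   ]
```

```bash
python3 -m crank '[0,-1,3,0,0,0,10.5,0,-2,7,0,0,0,21,0,-2.95,10,0,0,0,31.5,0,-2.95,10,0,0,0,42,0,-2.95,10,0,0,0,52.5,0,-2.95,10,0,0,0,63,0,-2.95,10,0,0,0,73.5,0,-2.95,10,0,0,0,84,0,-2.95,10,0,0,0,94.5,0,-2.95,10,0,0,0,105.9,0,-2.95,10,0,0,0,105.9,0,-2.95,10,0,0,0,105.9]'; python3 - <<'E'
from h import *
move([.478,.2345,.068],np.radians(120.7)); snap('wrist','wr7'); c=cam('wrist'); print(p('wrist',[[.478,.2345,.11]],c)*1.5625); 
E
```

```text
time: 30.92
position: [0.4746, 0.2317, 0.2319]
ee_rot: [-3.142, -0.001, -2.604]
force: [0.4, 0.1, 0.1]
gripper_width: 0.0852
shift cm [-0.45, 0.07, 16.39] rz deg 0.09146376997862861 j6 -0.08 tooly 120.8 z [-0.001 -0.    -1.   ]
[[396.61141738 306.8447837 ]]
```

View pics/wr7.png

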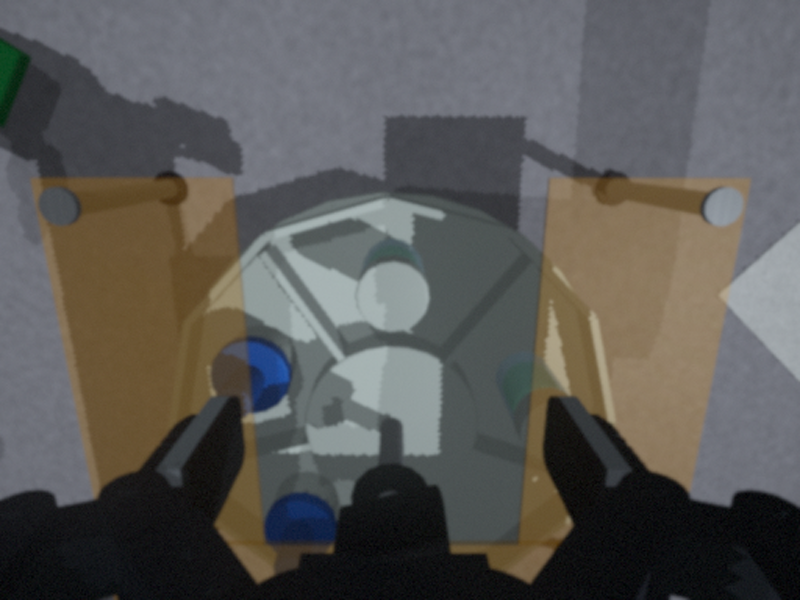

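Both pots stand in the tray. The second vial's cap is at (393,297) in front, and the third is behind on the right at (530,385).

```bash
python3 - <<'E'
from h import *
v=w('wrist',[np.array((393,297))/1.5625],.11)[0]; print(v); move([v[0],v[1],.068])
E
```

```text
[0.4742565  0.23000234 0.11      ]
shift cm [0.11, -0.13, 16.4] rz deg None j6 -0.08 tooly 120.8 z [-0. -0. -1.]
```

```bash
python3 -m crank '[0,0.1,-0.1,5,0,0,0,0,0.1,-0.1,10,0,0,0,0,0.1,-0.1,14,0,0,0,0,0.1,-0.1,16.4,0,0,0,0,0.1,-0.1,16.4,0,0,0,0.3,0.1,-0.1,16.4,0,0,0,0.4,0.1,-0.1,16.4,0,0,0,0.5,0.1,-0.1,16.4,0,0,0,0.6,0.1,-0.1,16.4,0,0,0,1,0.1,-0.1,16.4,0,0,0,1,0.1,-0.1,16.4,0,0,0,1,0.1,-0.1,16.4,0,0,0,1,0.1,-0.1,15,0,0,0,1,0.1,-0.1,12,0,0,0,1,0.1,-0.1,8,0,0,0,1,0.1,-0.1,4,0,0,0,1,0.1,-0.1,0,0,0,0,1,0.1,-0.1,-1,0,0,0,1,0.1,-0.1,-1,0,0,0]' 60; python3 - <<'E'
from h import *
move([.495,-.2535,.24],np.radians(-1.9))
E
```

```text
time: 33.35
position: [0.4746, 0.2305, 0.2425]
ee_rot: [-3.142, 0.001, -2.607]
force: [0.7, 0.6, -2.1]
gripper_width: 0.0389
shift cm [22.92, -42.68, 0.24] rz deg -57.452347189614144 j6 -0.08 tooly 120.6 z [ 0.001  0.    -1.   ]
```

```bash
python3 -m crank '[1,5,-9.5,0,0,0,-10,1,11,-20,0,0,0,-20,1,16,-30,0,0,0,-30,1,20,-38,0,0,0,-40,1,23,-42.65,0,0,0,-50,1,23,-42.65,0,0,0,-57.4,1,23,-42.65,0,0,0,-57.4,1,23,-42.65,0,0,0,-57.4,1,23,-42.65,0,0,0,-57.4,1,23,-42.65,0,0,0,-57.4,1,23,-42.65,0,0,0,-57.4,1,23,-42.65,0,0,0,-57.4]'; python3 - <<'E'
from h import *
move([.4947,-.2542,.068],np.radians(-1.9)); P=pose()[0]; print(P); snap('wrist','wr8')
im=cv2.imread('pics/wr8.png'); g=cv2.cvtColor(im,cv2.COLOR_BGR2HSV); m=cv2.inRange(g,(0,0,165),(180,60,255)); 
n,l,s,ce=cv2.connectedComponentsWithStats(m); i=1+np.argmax(s[1:,4]); print('cap',s[i],ce[i])
E
```

```text
time: 34.85
position: [0.494, -0.2521, 0.2421]
ee_rot: [3.141, 0.001, -1.603]
force: [-0.2, 0.2, -1.2]
gripper_width: 0.0393
shift cm [0.22, -0.09, 17.41] rz deg 0.06530398737818711 j6 -2.01 tooly 178.2 z [-0.001  0.001 -1.   ]
[ 0.49396021 -0.25209787  0.24209199]
cap [  314   434   157   118 13655] [387.46547052 492.66019773]
```

```bash
python3 -m crank '[1,0.15,-0.09,5,0,0,0,1,0.15,-0.09,10,0,0,0,1,0.15,-0.09,13.5,0,0,0,1,0.15,-0.09,14.5,0,0,0,1,0.15,-0.09,15,0,0,0,1,0.15,-0.09,15.5,0,0,0,1,0.15,-0.09,16,0,0,0,1,0.15,-0.09,16.5,0,0,0,1,0.15,-0.09,16.5,0,0,0]'; python3 - <<'E'
from h import *
P,R,o=pose(); print(P,o['force'],o['torque'])
E
```

```text
time: 36.02
position: [0.4946, -0.2551, 0.0771]
ee_rot: [3.141, 0.0, -1.605]
force: [-0.0, 0.2, -1.0]
gripper_width: 0.0389
[ 0.4946322  -0.2551402   0.07706705] [-0.04201382  0.17726978 -0.95082196] [-0.0148142   0.05892701 -0.00807992]
```

```bash
python3 -m crank '[1,0,0,0.4,0,0,0,1,0,0,0.8,0,0,0,1,0,0,1.0,0,0,0,1,0,0,1.0,0,0,0,0.5,0,0,1.0,0,0,0,0.2,0,0,1.0,0,0,0,0,0,0,1.0,0,0,0,0,0,0,1.0,0,0,0,0,0,0,-3,0,0,0,0,0,0,-8,0,0,0,0,0,0,-13,0,0,0,0,0,0,-16.2,0,0,0,0,0,0,-16.2,0,0,0]'; python3 - <<'E'
from h import *
# knob bar: jaws at -133.4 = 46.6; equivalently
move([.567,.284,.24],np.radians(46.6)); print(pose()[0])
snap('top','t4')
E
```

```text
time: 37.65
position: [0.4968, -0.2562, 0.2422]
ee_rot: [-3.136, -0.003, -1.605]
force: [-0.1, -0.8, -0.7]
gripper_width: 0.0854
shift cm [-54.23, -5.18, 0.11] rz deg -48.55504101148309 j6 -2.01 tooly 178.0 z [ 0.006 -0.003 -1.   ]
[ 0.49675124 -0.25617238  0.24220493]
```

```bash
python3 -m crank '[0,-6,-0.6,0,0,0,10,0,-12,-1.2,0,0,0,20,0,-18,-1.8,0,0,0,30,0,-24,-2.4,0,0,0,40,0,-30,-3,0,0,0,50,0,-36,-3.6,0,0,0,60,0,-42,-4.2,0,0,0,70,0,-48,-4.8,0,0,0,80,0,-54.2,-5.3,0,0,0,90,0,-54.2,-5.3,0,0,0,100,0,-54.2,-5.3,0,0,0,110,0,-54.2,-5.3,0,0,0,120,0,-54.2,-5.3,0,0,0,131.4,0,-54.2,-5.3,0,0,0,131.4,0,-54.2,-5.3,0,0,0,131.4]' 40; python3 - <<'E'
from h import *
move([.567,.2845,.148],np.radians(46.6))
E
```

```text
time: 39.58
position: [0.5659, 0.2844, 0.2381]
ee_rot: [-3.14, -0.001, 2.387]
force: [0.5, 0.1, -1.5]
gripper_width: 0.0851
shift cm [-0.08, 0.1, 9.01] rz deg 0.18466505870189448 j6 1.22 tooly 46.8 z [-0.002 -0.001 -1.   ]
```

```bash
python3 -m crank '[0,-0.1,0.1,5,0,0,0,0,-0.1,0.1,8,0,0,0,0,-0.1,0.1,9,0,0,0,0,-0.1,0.1,9,0,0,0,0.7,-0.1,0.1,9,0,0,0,0.75,-0.1,0.1,9,0,0,0,0.8,-0.1,0.1,9,0,0,0,0.85,-0.1,0.1,9,0,0,0,0.9,-0.1,0.1,9,0,0,0,1,-0.1,0.1,9,0,0,0,1,-0.1,0.1,9,0,0,0,1,-0.1,0.1,9,0,0,0]' 40;  python3 -m crank '[1,0,0,0,0,0,-0.5,1,0,0,0,0,0,-1.5,1,0,0,0,0,0,-3.5,1,0,0,0,0,0,-7,1,0,0,0,0,0,-11,1,0,0,0,0,0,-15.5,1,0,0,0,0,0,-20,1,0,0,0,0,0,-24.5,1,0,0,0,0,0,-29,1,0,0,0,0,0,-33.5,1,0,0,0,0,0,-38,1,0,0,0,0,0,-42.5,1,0,0,0,0,0,-47,1,0,0,0,0,0,-51.5,1,0,0,0,0,0,-56,1,0,0,0,0,0,-60.5,1,0,0,0,0,0,-65,1,0,0,0,0,0,-69,1,0,0,0,0,0,-71.5,1,0,0,0,0,0,-73]'; python3 -m crank '[1,0,0,0,0,0,0,0.6,0,0,0,0,0,0,0,0,0,0,0,0,0,0,0,0,0,0,0,0,0,0,0,-3,0,0,0,0,0,0,-8.4,0,0,0,0,0,0,-8.4,0,0,0]';python3 - <<'E'
from h import *
move([.4765,.232,.232],np.radians(120.7))
E
```

```text
time: 41.08
position: [0.5681, 0.2849, 0.1499]
ee_rot: [3.141, 0.0, 2.385]
force: [-1.0, 1.4, 5.5]
gripper_width: 0.0138
time: 43.58
position: [0.5682, 0.2857, 0.1498]
ee_rot: [3.14, 0.002, -2.623]
force: [-0.4, 3.5, 5.4]
gripper_width: 0.0136
time: 44.45
position: [0.5703, 0.2857, 0.2382]
ee_rot: [-3.141, 0.009, -2.624]
force: [0.2, -0.6, -0.0]
gripper_width: 0.0851
shift cm [10.82, -0.03, 0.52] rz deg -1.0641639454004987 j6 -0.05 tooly 119.6 z [ 0.008  0.004 -1.   ]
```

```bash
python3 -m crank '[0,4,0,0,0,0,-1,0,8,0,0,0,0,-1,0,10.7,0,0,0,0,-1,0,10.7,0,0.3,0,0,-1,0,10.7,0,0.6,0,0,-1,0,10.7,0,0.6,0,0,-1]'; python3 - <<'E'
from h import *
print(pose()[0]); snap('wrist','wr9')
im=cv2.imread('pics/wr9.png'); h=cv2.cvtColor(im,cv2.COLOR_BGR2GRAY)
ci=cv2.HoughCircles(cv2.GaussianBlur(h,(5,5),0),cv2.HOUGH_GRADIENT,1,40,param1=80,param2=22,minRadius=31,maxRadius=42); print(ci)
top=cv2.imread('pics/t4.png')
ov=np.hstack([cv2.resize(im,(480,360)),cv2.resize(top[260:450,400:640],(320,360))]); cv2.imwrite('pics/c9.png',ov)
E
```

```text
time: 45.2
position: [0.4754, 0.2321, 0.2266]
ee_rot: [3.142, -0.0, -2.607]
force: [0.3, 0.3, 0.1]
gripper_width: 0.0851
[0.4754425  0.23208345 0.22658368]
[[[299.5 528.5  36. ]
  [397.5 312.5  35.5]
  [391.5 502.5  38.8]
  [502.5 503.5  34.9]]]
```

View pics/c9.png

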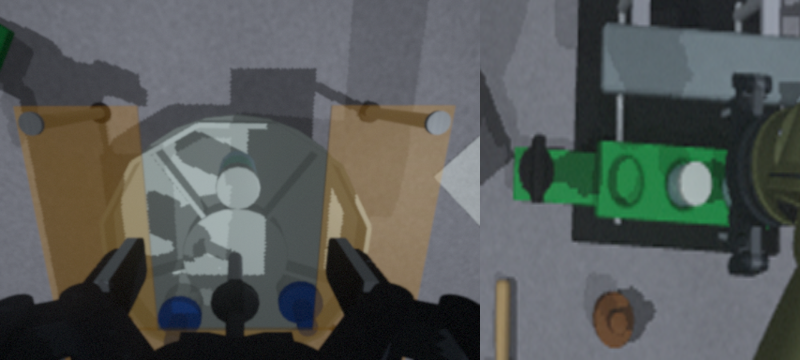

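The third vial's cap is at (397,312) in the front, both pots are standing behind it, and the second vial stands in bore 2.

```bash
python3 - <<'E'
from h import *
v=w('wrist',[np.array((397,312))/1.5625],.11)[0]; print(v); move([v[0],v[1],.068])
E
```

```text
[0.47984732 0.23569093 0.11      ]
shift cm [-0.56, 0.09, 15.87] rz deg None j6 -0.08 tooly 120.6 z [-0. -0. -1.]
```

```bash
python3 -m crank '[0,-0.55,0.1,5,0,0,0,0,-0.55,0.1,10,0,0,0,0,-0.55,0.1,14,0,0,0,0,-0.55,0.1,15.9,0,0,0,0,-0.55,0.1,15.9,0,0,0,0.3,-0.55,0.1,15.9,0,0,0,0.4,-0.55,0.1,15.9,0,0,0,0.5,-0.55,0.1,15.9,0,0,0,0.6,-0.55,0.1,15.9,0,0,0,1,-0.55,0.1,15.9,0,0,0,1,-0.55,0.1,15.9,0,0,0,1,-0.55,0.1,15.9,0,0,0,1,-0.55,0.1,14,0,0,0,1,-0.55,0.1,11,0,0,0,1,-0.55,0.1,7,0,0,0,1,-0.55,0.1,3,0,0,0,1,-0.55,0.1,-1.5,0,0,0,1,-0.55,0.1,-1.5,0,0,0]' 60; python3 - <<'E'
from h import *
move([.497,-.1785,.24],np.radians(-1.9))
E
```

```text
time: 47.5
position: [0.4809, 0.2363, 0.2455]
ee_rot: [-3.141, 0.007, -2.607]
force: [-0.3, 0.6, -0.7]
gripper_width: 0.0387
shift cm [19.76, -36.51, 0.44] rz deg -57.45592809460826 j6 -0.08 tooly 120.6 z [ 0.006  0.003 -1.   ]
```

```bash
python3 -m crank '[1,5,-9.5,0,0,0,-10,1,10,-19,0,0,0,-20,1,15,-28,0,0,0,-30,1,18,-33,0,0,0,-40,1,19.6,-36.5,0,0,0,-50,1,19.6,-36.5,0,0,0,-57.4,1,19.6,-36.5,0,0,0,-57.4,1,19.6,-36.5,0,0,0,-57.4,1,19.6,-36.5,0,0,0,-57.4,1,19.6,-36.5,0,0,0,-57.4,1,19.6,-36.5,0,0,0,-57.4,1,19.6,-36.5,0,0,0,-57.4]'; python3 - <<'E'
from h import *
move([.4972,-.1795,.068],np.radians(-1.9)); P=pose()[0]; print(P); snap('wrist','wr10')
im=cv2.imread('pics/wr10.png'); g=cv2.cvtColor(im,cv2.COLOR_BGR2HSV); m=cv2.inRange(g,(0,0,165),(180,60,255)); 
n,l,s,ce=cv2.connectedComponentsWithStats(m); i=1+np.argmax(s[1:,4]); print('cap',s[i],ce[i])
im=cv2.imread('pics/wr3.png'); g=cv2.cvtColor(im,cv2.COLOR_BGR2HSV); m=cv2.inRange(g,(0,0,165),(180,60,255)); 
n,l,s,ce=cv2.connectedComponentsWithStats(m); i=1+np.argmax(s[1:,4]); print('cap1',s[i],ce[i])
E
```

```text
time: 49.0
position: [0.4965, -0.1774, 0.2424]
ee_rot: [-3.141, 0.0, -1.603]
force: [-0.5, 0.2, -1.1]
gripper_width: 0.0388
shift cm [0.21, -0.07, 17.44] rz deg 0.04939906957879341 j6 -1.88 tooly 178.1 z [ 0.  0. -1.]
[ 0.49654622 -0.1774124   0.24243955]
cap [  314   434   158   127 14574] [388.57630026 499.6560999 ]
cap1 [  313   440   161   121 15059] [388.46669766 499.80808819]
```

```bash
python3 -m crank '[1,0.1,-0.07,5,0,0,0,1,0.1,-0.07,10,0,0,0,1,0.1,-0.07,13.5,0,0,0,1,0.1,-0.07,14.5,0,0,0,1,0.1,-0.07,15,0,0,0,1,0.1,-0.07,15.5,0,0,0,1,0.1,-0.07,16,0,0,0,1,0.1,-0.07,16.5,0,0,0,1,0.1,-0.07,16.5,0,0,0]'; python3 - <<'E'
from h import *
P,R,o=pose(); print(P,o['force'],o['torque'])
E
```

```text
time: 50.18
position: [0.4968, -0.1795, 0.0771]
ee_rot: [3.141, 0.0, -1.605]
force: [-0.6, -0.4, -0.9]
gripper_width: 0.0389
[ 0.49682794 -0.17946876  0.07709441] [-0.55830351 -0.44318434 -0.87334994] [-0.01284368 -0.00656414  0.02042325]
```

```bash
python3 -m crank '[1,0,0,0.4,0,0,0,1,0,0,0.8,0,0,0,1,0,0,1.0,0,0,0,1,0,0,1.0,0,0,0,0.5,0,0,1.0,0,0,0,0.2,0,0,1.0,0,0,0,0,0,0,1.0,0,0,0,0,0,0,1.0,0,0,0,0,0,0,-3,0,0,0,0,0,0,-8,0,0,0,0,0,0,-13,0,0,0,0,0,0,-16.2,0,0,0,0,0,0,-16.2,0,0,0]'; python3 - <<'E'
from h import *
move([.501,-.053,.24],np.radians(88.1)); print(pose()[0])
E
```

```text
time: 51.8
position: [0.499, -0.1802, 0.2421]
ee_rot: [-3.136, -0.002, -1.605]
force: [0.2, -0.6, -0.8]
gripper_width: 0.0852
shift cm [-12.72, 0.24, 0.19] rz deg 89.94600678466868 j6 -1.88 tooly 178.0 z [ 0.006 -0.002 -1.   ]
[ 0.49902686 -0.1802282   0.24213127]
```

```bash
python3 -m crank '[0,-4,0.1,0,0,0,10,0,-8,0.2,0,0,0,20,0,-12.7,0.3,0,0,0,30,0,-12.7,0.3,0,0,0,40,0,-12.7,0.3,0,0,0,50,0,-12.7,0.3,0,0,0,60,0,-12.7,0.3,0,0,0,70,0,-12.7,0.3,0,0,0,80,0,-12.7,0.3,0,0,0,90,0,-12.7,0.3,0,0,0,90,0,-12.7,0.3,0,0,0,90]' 40; python3 - <<'E'
from h import *
move([.501,-.0527,.1395],np.radians(88.1)); snap('top','t5'); snap('wrist','wr11'); snap('side','s5',180,150,380,384,600,600)
t=cv2.imread('pics/t5.png')[260:450,400:640]; print(p('wrist',[[.501,-.0527,.176]])*1.5625)
cv2.imwrite('pics/c11.png',np.hstack([cv2.resize(cv2.imread('pics/wr11.png'),(400,300)),cv2.resize(t,(380,300)),]))
E
```

```text
time: 53.18
position: [0.498, -0.0524, 0.2385]
ee_rot: [3.141, -0.001, 3.11]
force: [-0.5, 0.4, -0.3]
gripper_width: 0.0852
shift cm [-0.31, -0.02, 9.9] rz deg 0.09034491043066666 j6 -0.07 tooly 88.2 z [-0.001  0.    -1.   ]
[[397.66870725 340.81093971]]
```

View pics/c11.png

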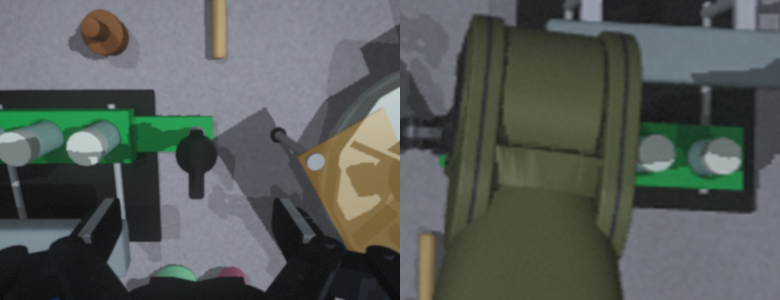

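The feed bar stands vertical at about x=393, about 2 mm left of the prediction. Vials are visible in bores 1, 2 and 3. I descend, grip, and wind the first 114° while following the travel (0.436 mm/deg).

```bash
python3 -m crank '[0,-0.25,-0.15,5,0,0,0,0,-0.25,-0.15,8,0,0,0,0,-0.25,-0.15,9.9,0,0,0,0,-0.25,-0.15,9.9,0,0,0,0.7,-0.25,-0.15,9.9,0,0,0,0.75,-0.25,-0.15,9.9,0,0,0,0.8,-0.25,-0.15,9.9,0,0,0,0.85,-0.25,-0.15,9.9,0,0,0,0.9,-0.25,-0.15,9.9,0,0,0,1,-0.25,-0.15,9.9,0,0,0,1,-0.25,-0.15,9.9,0,0,0,1,-0.25,-0.15,9.9,0,0,0]' 70; python3 -m crank '[1,-0.09,0,0,0,0,2,1,-0.26,0,0,0,0,6,1,-0.52,0,0,0,0,12,1,-0.78,0,0,0,0,18,1,-1.05,0,0,0,0,24,1,-1.31,0,0,0,0,30,1,-1.57,0,0,0,0,36,1,-1.83,0,0,0,0,42,1,-2.09,0,0,0,0,48,1,-2.35,0,0,0,0,54,1,-2.62,0,0,0,0,60,1,-2.88,0,0,0,0,66,1,-3.14,0,0,0,0,72,1,-3.4,0,0,0,0,78,1,-3.66,0,0,0,0,84,1,-3.92,0,0,0,0,90,1,-4.18,0,0,0,0,96,1,-4.45,0,0,0,0,102,1,-4.71,0,0,0,0,108,1,-4.97,0,0,0,0,114]'; python3 - <<'E'
from h import *
move([0,0,.139]); o=pose()[2]; print(o['torque'],o['force'])
E
```

```text
time: 54.82
position: [0.5013, -0.0531, 0.141]
ee_rot: [3.14, 0.001, 3.108]
force: [-0.9, 5.2, 5.8]
gripper_width: 0.0134
time: 57.32
position: [0.5515, -0.0543, 0.141]
ee_rot: [3.141, -0.003, 1.116]
force: [1.1, 5.7, 5.0]
gripper_width: 0.0132
shift cm [-19.35, -51.93, 0.11] rz deg None j6 1.93 tooly -26.1 z [ 0.002  0.003 -1.   ]
[1.09683421 0.03797165 0.27763506] [1.11626356 5.73462956 4.97250518]
```

```bash
python3 -m crank '[0.6,0,0,0,0,0,0,0.2,0,0,0,0,0,0,0,0,0,0,0,0,0,0,0,0,-2,0,0,0,0,0,0,-6,0,0,0,0,0,0,-6,0,0,0]'; python3 -m crank '[0,0,0,0,0,0,-10.5,0,0,0,0,0,0,-21,0,0,0,0,0,0,-31.5,0,0,0,0,0,0,-42,0,0,0,0,0,0,-52.5,0,0,0,0,0,0,-63,0,0,0,0,0,0,-73.5,0,0,0,0,0,0,-84,0,0,0,0,0,0,-94.5,0,0,0,0,0,0,-105,0,0,0,0,0,0,-115.5,0,0,0,0,0,0,-126,0,0,0,0,0,0,-136.5,0,0,0,0,0,0,-147,0,0,0,0,0,0,-157.5,0,0,0,0,0,0,-168,0,0,0,0,0,0,-178.5,0,0,0,0,0,0,-179.5,0,0,0,0,0,0,-179.5]'; python3 - <<'E'
from h import *
# expected grip after 50 mm along stage x; jaws 88.1-114=-25.9
move([.5515,-.0543,.141],np.radians(-25.9))
snap('wrist','wr12'); snap('top','t12')
E
```

```text
time: 58.08
position: [0.5527, -0.0564, 0.2034]
ee_rot: [3.136, -0.002, 1.118]
force: [0.5, 0.7, 0.7]
gripper_width: 0.0857
time: 60.45
position: [0.5502, -0.0559, 0.1998]
ee_rot: [3.141, -0.0, -2.035]
force: [0.1, 0.4, -0.4]
gripper_width: 0.0854
shift cm [-0.2, -0.05, 5.88] rz deg -0.6897593647355242 j6 -1.21 tooly 153.4 z [-0.001 -0.    -1.   ]
```

```bash
python3 -m crank '[0,-0.2,-0.05,3,0,0,-0.7,0,-0.2,-0.05,5.9,0,0,-0.7,0,-0.2,-0.05,5.9,0,0,-0.7,0.7,-0.2,-0.05,5.9,0,0,-0.7,0.75,-0.2,-0.05,5.9,0,0,-0.7,0.8,-0.2,-0.05,5.9,0,0,-0.7,0.85,-0.2,-0.05,5.9,0,0,-0.7,0.9,-0.2,-0.05,5.9,0,0,-0.7,1,-0.2,-0.05,5.9,0,0,-0.7,1,-0.2,-0.05,5.9,0,0,-0.7,1,-0.2,-0.05,5.9,0,0,-0.7]' 70; python3 -m crank '[1,-0.04,-0.08,0,0,0,2,1,-0.11,-0.24,0,0,0,6,1,-0.22,-0.47,0,0,0,12,1,-0.33,-0.71,0,0,0,18,1,-0.44,-0.95,0,0,0,24,1,-0.55,-1.19,0,0,0,30,1,-0.66,-1.42,0,0,0,36,1,-0.77,-1.66,0,0,0,42,1,-0.88,-1.9,0,0,0,48,1,-0.99,-2.14,0,0,0,54,1,-1.1,-2.37,0,0,0,60,1,-1.21,-2.61,0,0,0,66,1,-1.32,-2.85,0,0,0,72,1,-1.43,-3.09,0,0,0,78,1,-1.54,-3.32,0,0,0,84,1,-1.65,-3.56,0,0,0,90,1,-1.76,-3.8,0,0,0,96,1,-1.87,-4.04,0,0,0,102,1,-1.98,-4.27,0,0,0,108,1,-2.09,-4.51,0,0,0,114]'; python3 -m crank '[1,-0.02,-0.02,0,0,0,0.5,1,-0.02,-0.02,0,0,0,1,1,-0.02,-0.02,0,0,0,1]'; python3 - <<'E'
from h import *
o=pose()[2]; print(o['torque'],o['force']); move([.601,-.056,.14])
E
```

```text
time: 61.92
position: [0.5518, -0.054, 0.1421]
ee_rot: [-3.141, 0.001, -2.021]
force: [-1.8, 1.0, 4.8]
gripper_width: 0.013
time: 64.42
position: [0.6016, -0.0563, 0.1421]
ee_rot: [-3.14, 0.002, 2.27]
force: [-1.6, -3.0, 5.7]
gripper_width: 0.013
time: 64.8
position: [0.6019, -0.0563, 0.1421]
ee_rot: [-3.141, 0.002, 2.255]
force: [-0.4, -2.5, 5.7]
gripper_width: 0.0131
[-0.54450796  0.39939857  0.08066263] [-0.40529793 -2.45388821  5.65038113]
shift cm [0.08, -0.05, 0.21] rz deg None j6 0.79 tooly 39.2 z [ 0.001 -0.002 -1.   ]
```

```bash
python3 -m crank '[0.6,0,0,0,0,0,0,0.2,0,0,0,0,0,0,0,0,0,0,0,0,0,0,0,0,-2,0,0,0,0,0,0,-7,0,0,0,0,0,0,-11,0,0,0,0,4,-5,-11,0,0,0,0,8,-10,-11,0,0,0,0,12.6,-15.5,-11,0,0,0,0,17,-21,-11,0,0,0,0,17,-21,-11,0,0,0,0,17,-21,-11,0,0,0]'; python3 - <<'E'
from h import *
snap('top','t13',60,90,450,300,800,600); snap('side','s13',150,100,380,384,600,600)
a=cv2.imread('pics/t13.png'); b=cv2.imread('pics/s13.png'); print(a.shape,b.shape)
cv2.imwrite('pics/c13.png',np.hstack([cv2.resize(a,(480,258)),np.zeros((258,0,3),np.uint8)]) if 0 else cv2.resize(a,(800,431)))
E
```

```text
time: 66.3
position: [0.331, -0.0565, 0.2517]
ee_rot: [3.14, 0.001, 2.255]
force: [0.4, -0.4, -0.2]
gripper_width: 0.0857
(431, 800, 3) (600, 486, 3)
```

View pics/t13.png

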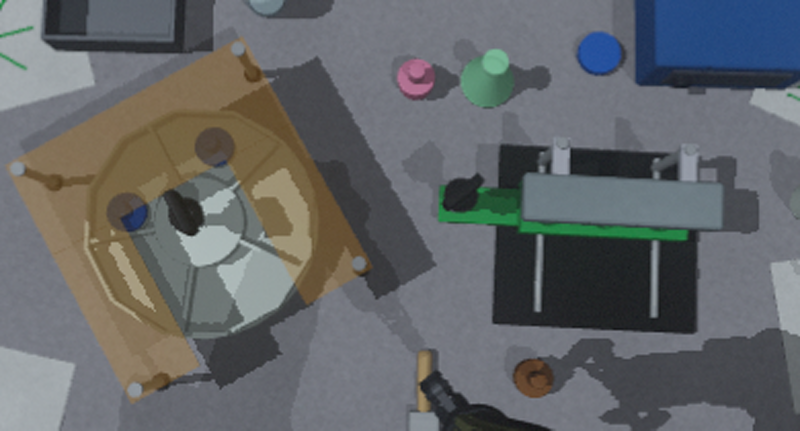

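View pics/s13.png

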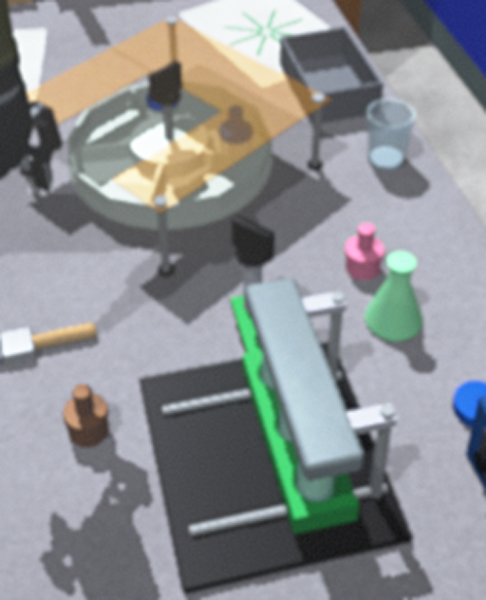

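The rack is under the lamp with vials upright beneath it. Both pots are in the tray and the flask is standing. I check the slide travel numerically, then hand in.

```bash
python3 - <<'E'
from h import *
from bench import sign_off
s=800/390
K=w('top',[(461/s+60,196/s+90)],.132)[0]; E0=w('top',[(439/s+60,222/s+90)],.05)[0]; E1=w('top',[(439/s+60,186/s+90)],.05)[0]
A0=w('top',[np.array((64,445))/5.3+[260,150]],.05)[0]
print('knob',K,'start x .501; arm front corner',E0[0],'was',A0[0],'travel',E0[0]-A0[0])
print(sign_off())
E
```

```text
knob [ 0.59935769 -0.05676052  0.132     ] start x .501; arm front corner 0.5739057242056691 was 0.47600905132965726 travel 0.09789667287601184
the job is handed in; nothing more can be done
None
```

The job is done and handed in at about 66 s on the robot's clock, out of 210 s; `sign_off()` gives no verdict.

- **Vials:** all three were brought to the open front with the carousel knob and stood in bores 3, 2 and 1. Each was lowered to floor height with only about 1 N of force.
- **Pots:** pot2 went into the first bin I emptied, and pot1 stayed in its own bin.
- **Rack:** I wound the feed knob about 229° in two grips, following the rack as it moved.

**Last checks:**
- The final pictures show the rack under the lamp, both pots standing in the carousel, the flask standing and the gripper clear.
- The top camera gives about 98 mm of rack travel, and 229° of turn corresponds to 100 mm; both are above the required 94 mm.
- With the rack home, the lamp hides most of the vials. That they are seated and upright rests mainly on the pictures and forces from before winding.

No check failed. The only disagreement was camera estimates of bore and pot positions differing by 3 to 9 mm, which I corrected from close range.

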